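Switch off the vibrating base and free the leaf mould

TASK

Switch off the vibrating base by sliding the flush switch in its slot fully to the end marked with the round dot. Then swing the toggle clamp's upright handle back past centre so that its arm stays up, lift out the freed plaster mould and set it down, without dropping it, flat and leaf side up in the middle of the plywood drying board. Leave the switch off and the clamp open, and do not disturb the tub, the mug or the rolling pin.

Things in the scene. Friction and masses are not known exactly. Their poses are not given: they have to be found in the camera images.
- base: White plastic vibrating base, a fixed block 220 (x) x 190 (y) x 50 mm high, left or right of the robot's x axis (drying board on the other side). Origin: centre of its underside. Its x points away from the robot (within 23 degrees), y left, z up. Slot at y = +55 mm; nest centre at x -25, y -40, with 6 mm high strips 2 mm off the mould; clamp bracket at x 47 to 73, y -59 to -21, up to 112 mm.
- slot_mid (a point): Centre of the switch slot's mouth, at base x -10, y +55, level with the base's top (50 mm above the table). The slot is a dark recess 136 mm long (base's x), 34 mm wide, 14 mm deep (floor 36 mm above the table). Axes as the base. A round black dot (14 mm) on the top is just past its far (+x) end, the off end; a short black bar is at its near (-x) end.
- switch (a joint): Travel of the slide switch along the base's +x, in metres: 0 = on (switch centre at base x -28 mm), 0.036 = its stop, fully off (dot end). Starts between 0 and 0.010. Stays where it is left; needs about 3 N to slide. At the off stop 41 mm of slot remain empty beyond it.
- switch_top (a point): Centre of the switch's top face; moves with it. A grey ribbed block 18 mm along the slot, 30 mm across and 13.5 mm high, its top flush with the base, so it can only be pushed on its end face by a fingertip let down into the empty slot. At the start 41 to 51 mm of slot are empty on its near side. Axes as the base.
- clamp (a joint): Angle of the toggle clamp, rad: 0 = clamped (arm level on the mould, handle upright), 1.75 = stop, fully open (arm up, leaning slightly back; handle just below level, pointing to the base's +x). Turns about the base's y axis. Let go below about 0.5 it falls shut, beyond about 1.1 it falls open and stays. About 1.5 N at the handle's top moves it.
- clamp_pivot (a point): Point on the clamp's hinge axis, mid-clamp, at base x +60, y -40, 104 mm above the table; axes as the base. The clamp is a rigid L: from here a steel arm 66 mm long, 18 mm wide and 14 mm thick runs to the base's -x over the mould (rubber foot at its end), and a handle goes up.
- handle_top (a point): Middle of the top end of the clamp's handle, 90 mm from the hinge axis; moves with the clamp. The black grip is 24 mm wide (base's y), 14 mm thick, from 25 to 90 mm from the axis. At joint 0 the handle is upright, its top 194 mm above the table; push it on the side that faces -x, above the arm.
- mould_mid (a point): Centre (half-way up) of the white plaster mould, a loose block 100 (x) x 56 (y) x 40 mm high with a leaf's veins on its top, about 0.25 to 0.5 kg. In the nest its centre is 70 mm above the table and its axes are those of the base. To be gripped across its 56 mm sides.
- board_top (a point): Centre of the top of the plywood drying board, 180 x 180 mm, 18 mm thick (top 18 mm above the table), fixed. Axes along its edges, z up.
- tub: Lidded plastic tub of clay, 128 x 98 x 65 mm high, a bystander at the far left; origin at the centre of its underside.
- mug: White mug, 80 mm wide, 90 mm high, a bystander at the far right; origin at the centre of its underside.
- rolling_pin: Rolling pin, 54 mm thick, 380 mm long along its y, lying beyond the work, a bystander; origin under its middle at table height.
Things that resemble listed ones, but are neither listed nor needed, are in the scene too. Of the things like the part that bears mould_mid, leave any that is black or blue; of the rest the larger one is meant.

How it is judged:
On the way, in this order (a step that is already met when the one before it is completed fails the run):
1. the switch is slid to its off end, the clamp still shut (value of joint switch above 0.031 m and value of joint clamp below 0.4 rad), for 0.1 s.
2. the clamp is open past centre (value of joint clamp above 1.4 rad), for 0.3 s.
3. the mould is lifted clear of its nest (z of mould_mid in the frame of base above 0.09 m and contact force between the fingers and mould above 0.5 N), for 0.1 s.
At the end, for the whole second after the job is handed in: The switch is within 5 mm of its off stop, the clamp stands open (over 1.4 rad), and the mould lies at rest flat (within 0.1 rad) and leaf side up on the drying board, its centre within 40 mm of the board's centre (value of joint switch above 0.031 m and value of joint clamp above 1.4 rad and horizontal distance between mould_mid and board_top below 0.04 m and angle between mould_mid's own z axis and vertical below 0.1 rad and z of mould_mid in the frame of board_top below 0.025 m and linear speed of mould below 0.02 m/s and angular speed of mould below 0.1 rad/s); the robot touches nothing.
It fails at once if the clamp is opened (beyond 0.6 rad) while the base is still switched on (value of joint clamp above 0.6 rad and value of joint switch below 0.026 m).
It fails at once if the mould is forced from its nest (over 20 mm) with the clamp not open (distance of mould_mid from where it was at the start of the episode above 0.02 m and value of joint clamp below 1 rad).
It fails at once if the mould is dropped (it moves faster than 0.7 m/s, a fall of about 25 mm, with no finger on it) (linear speed of mould above 0.7 m/s and contact force between the fingers and mould below 0.2 N).
It fails at once if the tub, the mug or the rolling pin is moved by more than 30 mm (distance of any of tub, mug, rolling_pin from where it was at the start of the episode above 0.03 m).
It also fails if it takes over 64 s, if anything falls off the work surface, if the arm or the gripper's body presses on something with over 40 N, if the wrist force passes 120 N, or if a joint passes its speed limit or range.

ROBOT

A 7-joint arm with a two-finger parallel gripper is mounted at the origin on the work surface. World frame = base frame: x ahead of the robot, y to its left, z up, the work surface at z = 0. Lengths are in m, angles in rad, forces in N, time in s.
With the tool pointing down it reaches from about 0.4 to 0.85 m from the base axis. Payload 10.4 kg.
Tool frame: the origin (TCP) lies between the finger pads; the fingertips stand 11 mm ahead of it and the grasp point (between the pads) lies 8 mm behind it; x points along the fingers, y is the direction in which the jaws open and shut, and the axes are right-handed (so a half turn about x gives the same grasp; the last joint's range is limited). The gripper opens to 87 mm and grips with 3 to 60 N. Pads are 19 mm wide; open, the fingers measure 117 mm over their backs; the gripper's body (75 mm by 190 mm) begins 51 mm behind the grasp point.
Start: joints at [1.095, 0.332, -0.065, 1.46, 0.022, 1.35, -0.088], TCP at [0.273, -0.562, 0.234] pointing down, gripper open.
Joint ranges: [-2.6, 2.6], [-0.5, 2.12], [-1.47, 1.34], [0.16, 2.42], [-1.27, 4.41], [0.06, 2.06], [-2.6, 2.6]. Speed limits (rad/s): [2.22, 2.22, 2.79, 2.79, 3.14, 3.14, 3.14].

INTERFACE

Orientations are given as a unit quaternion [x, y, z, w].
In Python, from bench import r, cams, ticket gives the robot as it stands. The module is installed in compiled form; this text tells all that it offers.
- The arm moves only by the tool drive_tool, never from a script. Its argument "moves" is text: rows parted by semicolons, each of 5 numbers parted by spaces: the shift along the world's x, y, z in m, then the turn about the world's z in degrees, then the closure, from 0 (fully open) to 1 (shut). In form: x y z twist grip; .... A call has 1 to 20 rows; each row shifts and turns the commanded pose from where the row before left it; what a row does not reach is not made up. A row lasts 1/8 s, in which the tool goes at most 62.5 mm and 10.7 degrees, less where a joint would pass 70% of its speed; a pose out of reach is approached as far as the arm can. A call is refused whole if a number of a shift passes 0.0625 or a number of a turn 10.7, either way. A call with a gripper value outside its range is refused whole. The fingers move at their own pace and stop on an object; "newtons" is the grip in N (left out, the last holds). Time passes only in rows, so rows that do not move let the fingers close. It gives the time, the measured TCP pose, the force and the opening at its end, in the units of the state.
- r.read_state(): the state, without advancing time (a new reading comes with each control period).
- cams.camera(name): name is "side" or "top"; returns a dict with "color" (480x640x3 uint8, red, green, blue), "fx", "fy", "cx", "cy" (pixels), "extrinsics" (4x4, takes a point from camera to world coordinates). Camera axes: x right, y down, z forward; pixel columns grow to the right and rows downward; lengths in m; the calibration is good to about 2 mm. A picture is of the moment at which its call begins. There is no depth.
- ticket.close_job(): hands the job in, once; it reports no verdict.
The state is a dict: "time": time; "joint_positions": joint angles; "joint_vel": joint speeds; "joint_torque": joint torques, N m; "ee_pos": TCP position; "eef_rot": TCP orientation; "ft_force": force on the tool from outside, world axes, zero at the start; "torque": the same for the moment, N m; "width": finger opening in m.
Only numpy, scipy, OpenCV 4.12 (cv2) and the standard library are available. Lean on these libraries where they do the work, as an engineer would, in place of code of your own. Each camera call takes 0.05 s, during which the arm holds its last target.

## Working session

There is one attempt and no reset: what is moved stays moved. The work goes in short steps, Python scripts to look and compute and a tool call to move; the robot and the scene stay as the last step left them, time stands still between calls to the robot, and variables do not carry over. Pictures are saved under pics/ and viewed, and the job is handed in when it is done.

Besides the shell and the picture viewer there is one more tool, called after "Emit:" as name(argument=value, ...) on one line, values as JSON. drive_tool: Moves the arm, as the interface text tells. Its arguments: {"type":"object","properties":{"moves":{"type":"string"},"newtons":{"type":"number"}},"required":["moves"]}

```bash
mkdir -p pics; python3 - <<'E'
from bench import r,cams
import cv2,numpy as np
s=r.read_state();print({k:np.round(v,3).tolist() for k,v in s.items()})
for n in("top","side"):
    c=cams.camera(n);cv2.imwrite(f"pics/{n}0.png",c["color"][:,:,::-1])
    np.savez(f"pics/{n}0.npz",**c)
    print(n,c["fx"],c["fy"],c["cx"],c["cy"],np.round(c["extrinsics"],3).tolist())
E
```

```text
{'time': 0.0, 'joint_positions': [1.095, 0.333, -0.065, 1.461, 0.022, 1.35, -0.088], 'joint_vel': [-0.0, -0.0, 0.001, 0.0, 0.0, -0.002, -0.0], 'joint_torque': [0.001, -62.325, 0.025, -38.989, -0.061, 0.04, 0.0], 'ee_pos': [0.273, -0.562, 0.233], 'eef_rot': [-0.689, -0.159, 0.689, -0.158], 'ft_force': [-0.032, 0.089, -0.225], 'torque': [0.047, -0.033, -0.029], 'width': 0.087}
top 564.4722089432481 564.4722089432481 318.9449362902303 232.70931168341232 [[-0.028, -0.982, 0.186, 0.211], [-1.0, 0.028, -0.004, 0.004], [-0.001, -0.186, -0.983, 1.652], [0.0, 0.0, 0.0, 1.0]]
side 594.8884797246575 594.8884797246575 319.880553467605 241.3239784230754 [[-0.787, -0.379, 0.487, -0.258], [-0.617, 0.505, -0.603, 0.971], [-0.017, -0.775, -0.631, 1.161], [0.0, 0.0, 0.0, 1.0]]
```

View pics/top0.png

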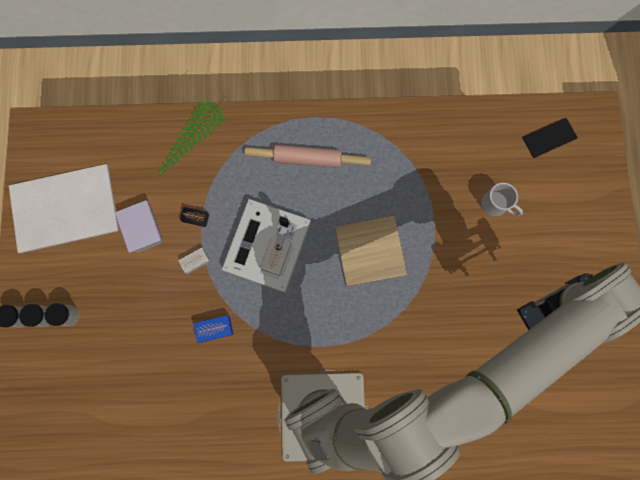

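View pics/side0.png

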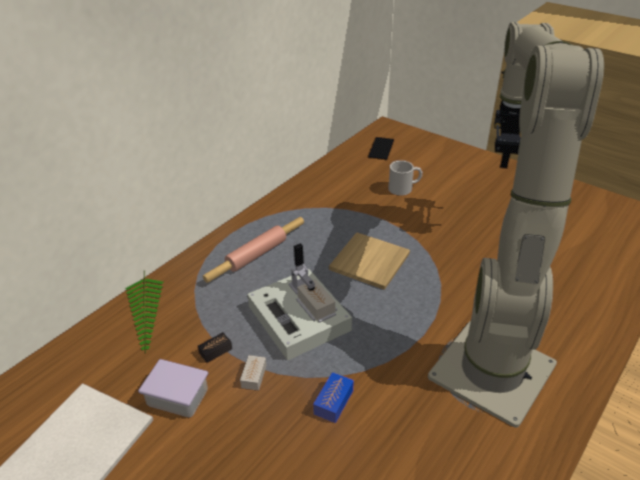

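Mould candidates in the top view are the nest block at (276,252), a small white one at (193,260), a black one at (194,215) and a blue one at (212,328). By the description it is the larger white one, in the nest. I'll check that in a close crop.

```bash
python3 - <<'E'
import cv2
a=cv2.imread("pics/top0.png")[190:300,170:320];cv2.imwrite("pics/tc.png",cv2.resize(a,None,fx=5,fy=5,interpolation=cv2.INTER_CUBIC))
a=cv2.imread("pics/side0.png")[230:370,230:370];cv2.imwrite("pics/sc.png",cv2.resize(a,None,fx=4,fy=4,interpolation=cv2.INTER_CUBIC))
a=cv2.imread("pics/top0.png")[205:295,325:415];cv2.imwrite("pics/bc.png",cv2.resize(a,None,fx=4,fy=4,interpolation=cv2.INTER_CUBIC))
E
```

```text
(no output)
```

View pics/tc.png

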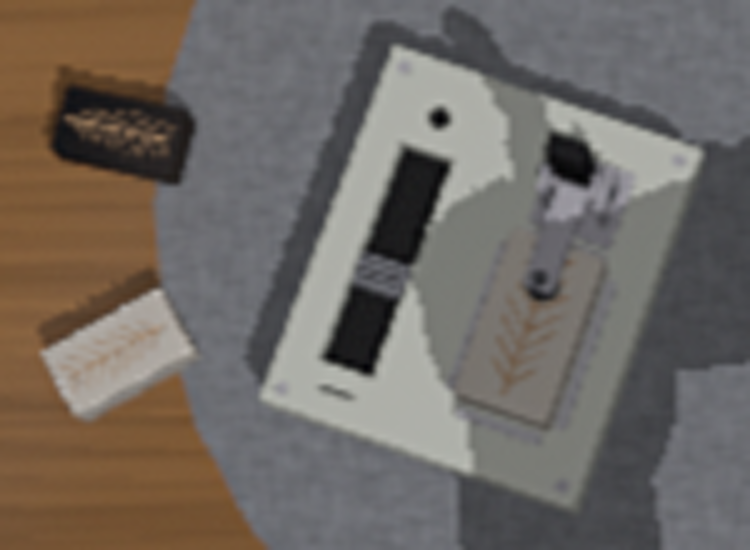

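View pics/sc.png

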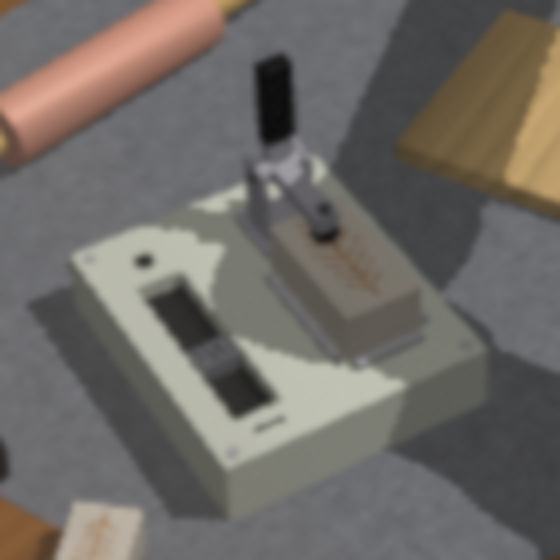

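View pics/bc.png

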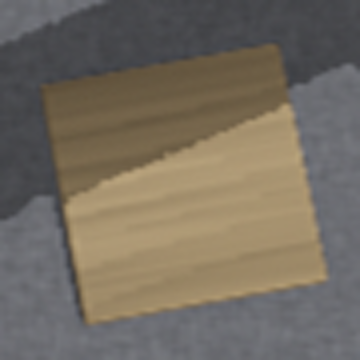

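```bash
cat > h.py <<'E'
import numpy as np
def ray(c,uv,z):
    E=c["extrinsics"];d=np.array([(uv[0]-c["cx"])/c["fx"],(uv[1]-c["cy"])/c["fy"],1]);d=E[:3,:3]@d;o=E[:3,3]
    return (o+d*(z-o[2])/d[2])[:2]
def fit(L,W):
    L=np.array(L,float);W=np.array(W);a=L-L.mean(0);b=W-W.mean(0)
    th=np.arctan2((a[:,0]*b[:,1]-a[:,1]*b[:,0]).sum(),(a*b).sum());R=np.array([[np.cos(th),-np.sin(th)],[np.sin(th),np.cos(th)]])
    t=W.mean(0)-R@L.mean(0);return th,t,R,W-(L@R.T+t)
E
python3 - <<'E'
from h import *
T=dict(np.load("pics/top0.npz"));S=dict(np.load("pics/side0.npz"))
up=lambda p,k,o:((p[0]+.5)/k-.5+o[0],(p[1]+.5)/k-.5+o[1])
t=lambda p:up(p,5,(170,190)); s=lambda p:up(p,4,(230,230)); b=lambda p:up(p,4,(325,205))
L=[(110,95),(110,-95),(-110,-95),(-110,95),(58,72),(58,38),(-78,38),(-78,72)]
L=np.array(L)/1e3
P=[(395,45),(703,150),(578,508),(262,398),(405,148),(452,160),(373,375),(325,360)]
th,tr,R,res=fit(L,[ray(T,t(p),.05) for p in P]);print("base",np.degrees(th),tr,(res*1e3).round(1).tolist())
Ps=[(72,262),(488,352),(228,470),(143,290),(185,275),(275,402),(238,418)]
Ls=np.array([(110,95),(-110,-95),(-110,95),(58,72),(58,38),(-78,38),(-78,72)])/1e3
th2,tr2,_,res=fit(Ls,[ray(S,s(p),.05) for p in Ps]);print("side",np.degrees(th2),tr2,(res*1e3).round(1).tolist())
for f,c,p in((t,T,(383,276)),(s,S,(213,355))):
    print("switch local",R.T@(ray(c,f(p),.05)-tr))
Bl=np.array([(90,90),(90,-90),(-90,-90),(-90,90)])/1e3
th,tb,_,res=fit(Bl,[ray(T,b(p),.018) for p in[(43,87),(277,45),(327,277),(87,322)]]);print("board",np.degrees(th),tb,(res*1e3).round(1).tolist())
for n,l in dict(slotnear=(-.06,.055),slotmid=(-.01,.055),dot=(.058,.055),mould=(-.025,-.04),pivot=(.06,-.04)).items(): print(n,R@l+tr)
q=[-0.689,-0.159,0.689,-0.158]
from scipy.spatial.transform import Rotation as Q
print(Q.from_quat(q).as_matrix().round(3))
E
```

```text
base -20.515708008089955 [0.48351393 0.14904486] [[0.6, 0.5], [-0.7, 0.1], [0.2, -0.9], [1.4, 0.3], [-4.3, -1.7], [-0.3, 3.0], [2.8, 1.6], [0.3, -2.9]]
side -21.000433771438473 [0.4800611 0.1521578] [[-3.5, 3.2], [1.0, 0.9], [1.3, -1.5], [-2.3, -3.1], [-3.0, 1.4], [4.5, 3.3], [2.1, -4.3]]
switch local [-0.02024602  0.05489956]
switch local [-0.02291713  0.05857216]
board 8.768698938229276 [ 0.46334561 -0.1521301 ] [[-1.7, -2.3], [-2.4, 1.4], [2.2, 1.7], [2.0, -0.8]]
slotnear [0.44659489 0.2215844 ]
slotmid [0.4934237  0.20406119]
dot [0.55711088 0.18022963]
mould [0.44608096 0.12034342]
pivot [0.52568994 0.09055397]
[[-0.     0.437 -0.899]
 [ 0.001 -0.899 -0.437]
 [-1.    -0.001 -0.   ]]
```

Candidates in the top view:
- Nest block at (276,252): the larger light one, with the clamp foot on it. This is the one I want.
- Small white block at (193,260): ignore.
- Black block at (194,215) and blue block at (212,328): ignore.

The crop shows the leaf on the nest block. The slot runs from (251,220) to (240,264), with the dot at its far end at (258,213) and the switch at (246,245).

Next I move above the near part of the slot with the gripper closed.

Emit:
drive_tool(moves="0.03 0.03 0.01 3.1 1;0.03 0.056 0.01 3.1 1;0.03 0.056 0.01 3.1 1;0.03 0.056 0.01 3.1 1;0.03 0.056 0.01 3.1 1;0.028 0.056 0 3.1 1;0 0.056 0 3.1 1;0 0.056 0 3.1 1;0 0.056 0 3.1 1;0 0.056 0 3.1 1;0 0.056 0 3.1 1;0 0.056 0 3.1 1;0 0.056 0 3.1 1;0 0.056 0 3.1 1;0 0.025 -0.05 0 1;0 0 -0.05 0 1;0 0 -0.05 0 1;0 0 -0.03 0 1;0 0 0 0 1;0 0 0 0 1", newtons=20)

```text
time: 2.6
ee_pos: [0.4486, 0.215, 0.1037]
eef_rot: [0.582, 0.402, -0.581, 0.402]
ft_force: [-0.0, 0.1, 1.8]
width: 0.0005
```

```bash
cat > snap.py <<'E'
import sys,cv2,numpy as np
from bench import r,cams
from scipy.spatial.transform import Rotation as Q
t=sys.argv[1]
s=r.read_state();m=Q.from_quat(s["eef_rot"]).as_matrix();print(s["time"],np.round(s["ee_pos"],4),"jaw",np.degrees(np.arctan2(m[1,1],m[0,1])).round(2),s["ft_force"].round(1) if hasattr(s["ft_force"],'round') else s["ft_force"],s["width"],np.round(s["joint_positions"],2))
im=[]
for n,(u,v,k) in dict(top=(245,245,5),side=(300,310,3)).items():
    if len(sys.argv)>2: k=2
    c=cams.camera(n);np.savez(f"pics/{n}_{t}.npz",**c);w,h=int(400/k),int(560/k)
    u0=max(0,u-w//2);v0=max(0,v-h//2)
    a=c["color"][v0:v0+h,u0:u0+w,::-1];im.append(cv2.resize(a,(400,560),interpolation=cv2.INTER_CUBIC));print(n,"crop origin",u0,v0,k)
cv2.imwrite(f"pics/{t}.png",np.hstack(im))
E
python3 snap.py s1
```

```text
2.6 [0.4486 0.215  0.1037] jaw -20.65 [-0.   0.1  1.8] 0.0005479697935811392 [ 0.2   0.27 -0.82  1.91  0.23  1.05 -1.07]
top crop origin 205 189 5
side crop origin 234 217 3
```

View pics/s1.png

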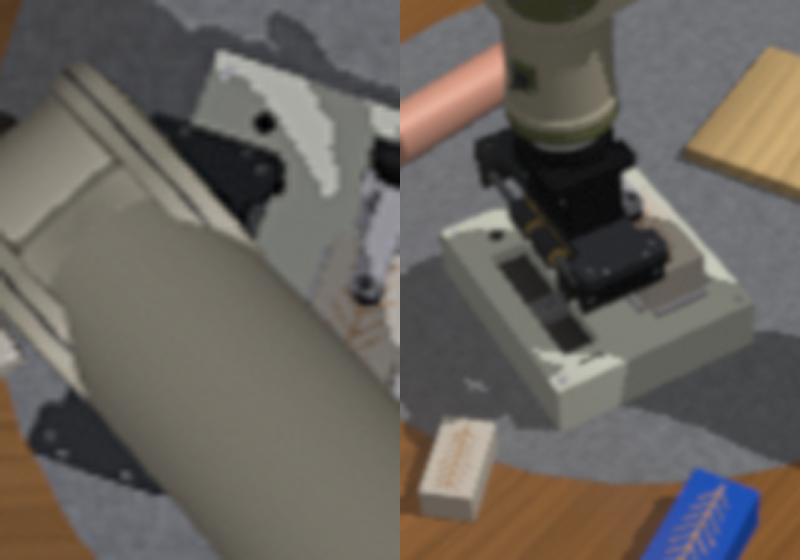

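The side view shows the closed gripper over the slot, with its body along the slot and the clamp clear; the fingertips are hidden. I correct 6 mm sideways and lower the tips to 4 mm above the slot floor.

Emit:
drive_tool(moves="0.002 0.0055 0 0 1;0 0 -0.03 0 1;0 0 -0.015 0 1;0 0 -0.008 0 1;0 0 0 0 1;0 0 0 0 1")

```text
time: 3.45
ee_pos: [0.4504, 0.2203, 0.0501]
eef_rot: [0.582, 0.402, -0.581, 0.402]
ft_force: [0.3, -0.2, -0.4]
width: 0.0003
```

```bash
python3 snap.py s2
```

```text
3.45 [0.4504 0.2203 0.0501] jaw -20.66 [ 0.3 -0.2 -0.4] 0.0003077573888094944 [ 0.15  0.36 -0.79  1.94  0.31  0.96 -1.15]
top crop origin 205 189 5
side crop origin 234 217 3
```

View pics/s2.png

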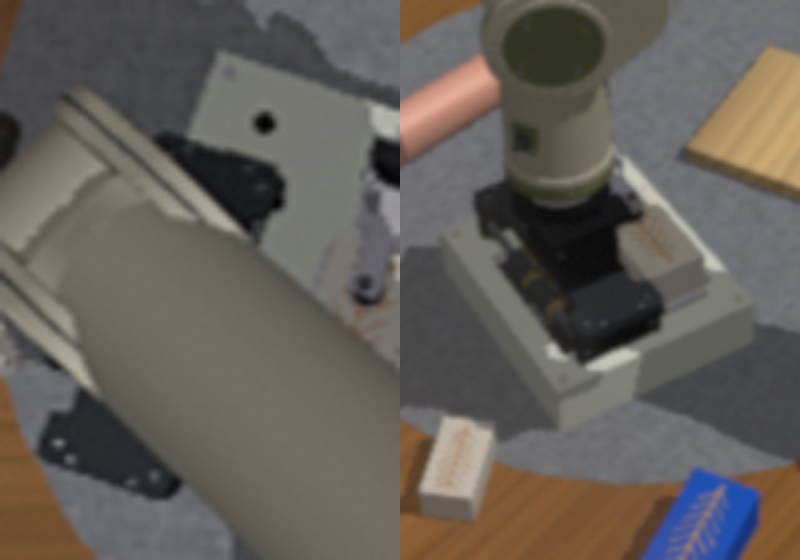

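The tips are in the slot with no contact force. Now I push towards the dot.

Emit:
drive_tool(moves="0.0056 -0.0021 0 0 1;0.0056 -0.0021 0 0 1;0.0056 -0.0021 0 0 1;0.0056 -0.0021 0 0 1;0 0 0 0 1")

```text
time: 4.18
ee_pos: [0.4728, 0.2115, 0.0494]
eef_rot: [0.582, 0.402, -0.582, 0.402]
ft_force: [0.4, -0.6, -0.7]
width: 0.0002
```

Emit:
drive_tool(moves="0.0047 -0.0018 0 0 1;0.0037 -0.0014 0 0 1;0 0 0 0 1")

```text
time: 4.55
ee_pos: [0.4812, 0.2083, 0.0494]
eef_rot: [0.582, 0.402, -0.581, 0.402]
ft_force: [-0.4, 0.4, 0.1]
width: 0.0007
```

Emit:
drive_tool(moves="0.0037 -0.0014 0 0 1;0.0037 -0.0014 0 0 1")

```text
time: 4.8
ee_pos: [0.4883, 0.2056, 0.0494]
eef_rot: [-0.581, -0.402, 0.582, -0.402]
ft_force: [-2.2, 0.7, 1.3]
width: 0.0005
```

Emit:
drive_tool(moves="0.0037 -0.0014 0 0 1")

```text
time: 4.92
ee_pos: [0.4921, 0.2041, 0.0494]
eef_rot: [-0.582, -0.402, 0.582, -0.402]
ft_force: [-2.8, 0.1, 0.2]
width: 0.0004
```

Emit:
drive_tool(moves="0.0037 -0.0014 0 0 1;0.0019 -0.0007 0 0 1")

```text
time: 5.18
ee_pos: [0.4941, 0.2035, 0.0492]
eef_rot: [-0.579, -0.404, 0.583, -0.402]
ft_force: [-22.5, 3.2, 13.3]
width: 0.0002
```

Emit:
drive_tool(moves="0.0028 -0.001 0 0 1")

```text
time: 5.3
ee_pos: [0.4944, 0.2035, 0.0489]
eef_rot: [-0.578, -0.405, 0.584, -0.401]
ft_force: [-36.0, 4.2, 25.4]
width: 0.0002
```

Emit:
drive_tool(moves="0.0028 -0.001 0 0 1")

```text
time: 5.42
ee_pos: [0.4947, 0.2035, 0.0487]
eef_rot: [-0.576, -0.406, 0.585, -0.401]
ft_force: [-47.5, 5.4, 33.6]
width: 0.0003
```

The force rises sharply, so this is a stop. I back off, lift and check.

Emit:
drive_tool(moves="-0.0075 0.0027 0 0 1;-0.0094 0.0035 0 0 1;-0.0094 0.0035 0 0 1;0 0 0.04 0 1;0 0 0.06 0 1;-0.03 0 0.06 0 1;-0.06 0 0.06 0 1;-0.04 -0.05 0 0 1;0 -0.05 0 0 1;0 -0.05 0 0 1;0 -0.05 0 0 1;0 0 0 0 1")

```text
time: 6.92
ee_pos: [0.3653, 0.0079, 0.2495]
eef_rot: [0.583, 0.4, -0.583, 0.401]
ft_force: [-0.3, 1.5, 0.1]
width: 0.0001
```

```bash
python3 snap.py s3
```

```text
6.925 [0.3653 0.0079 0.2495] jaw -21.0 [-0.3  1.5  0.1] 0.00013373644450144067 [ 0.51 -0.27 -0.54  2.02 -0.14  1.36 -0.35]
top crop origin 205 189 5
side crop origin 234 217 3
```

View pics/s3.png

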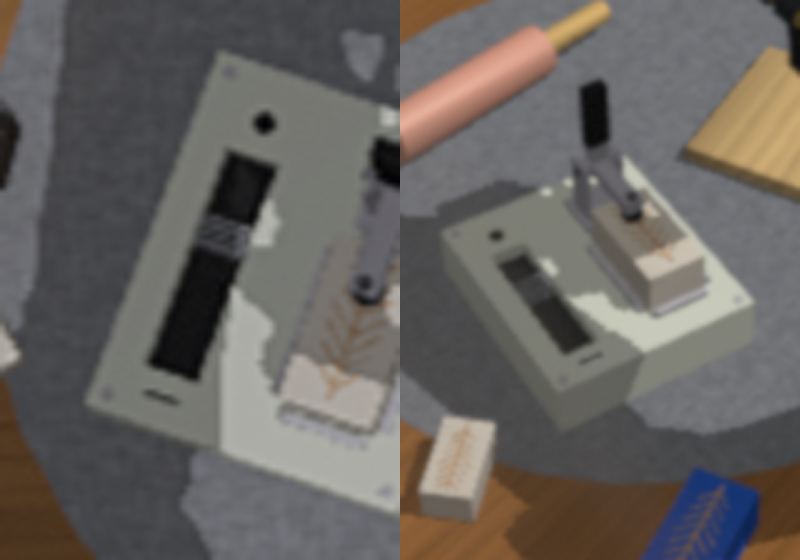

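```bash
python3 - <<'E'
from h import *
T=dict(np.load("pics/top_s3.npz"));S=dict(np.load("pics/side_s3.npz"))
t=lambda p:((p[0]+.5)/5-.5+205,(p[1]+.5)/5-.5+189)
s=lambda p:((p[0]-400+.5)/3-.5+234,(p[1]+.5)/3-.5+217)
th=np.radians(-20.6);R=np.array([[np.cos(th),-np.sin(th)],[np.sin(th),np.cos(th)]]);o=np.array([.4825,.150])
for n,c,f,P in(("top",T,t,[(222,236),(265,122),(250,155),(174,376)]),("side",S,s,[(537,287),(496,236),(513,254),(576,350)])):
    print(n,[(R.T@(ray(c,f(p),.05)-o)).round(4).tolist() for p in P])
E
```

```text
top [[0.0083, 0.0558], [0.0796, 0.0556], [0.0584, 0.057], [-0.077, 0.0536]]
side [[0.0019, 0.0556], [0.0767, 0.0567], [0.0486, 0.0544], [-0.079, 0.0624]]
```

In the top view the switch centre is at base x +8.3 mm, against +8 mm at the off stop, so it is off. The clamp is still upright.

Now I turn 90° and go behind the handle.

Emit:
drive_tool(moves="0 0 0 10 1;0 0 0 10 1;0 0 0 10 1;0 0 0 10 1;0 0 0 10 1;0.026 0.019 -0.015 10 1;0.026 0.019 -0.015 10 1;0.026 0.019 -0.015 10 1;0.026 0.019 -0.015 10 1;0.0256 0.019 -0.0145 0.4 1;0 0 0 0 1;0 0 0 0 1")

```text
time: 8.52
ee_pos: [0.4948, 0.1068, 0.1752]
eef_rot: [0.124, 0.696, -0.124, 0.696]
ft_force: [0.4, -0.0, -0.5]
width: 0.0004
```

```bash
python3 snap.py s4
```

```text
8.525 [0.4948 0.1068 0.1752] jaw 69.81 [ 0.4 -0.  -0.5] 0.0004117031022645799 [ 0.21  0.16 -0.55  1.82  0.09  1.19  0.85]
top crop origin 205 189 5
side crop origin 234 217 3
```

View pics/s4.png

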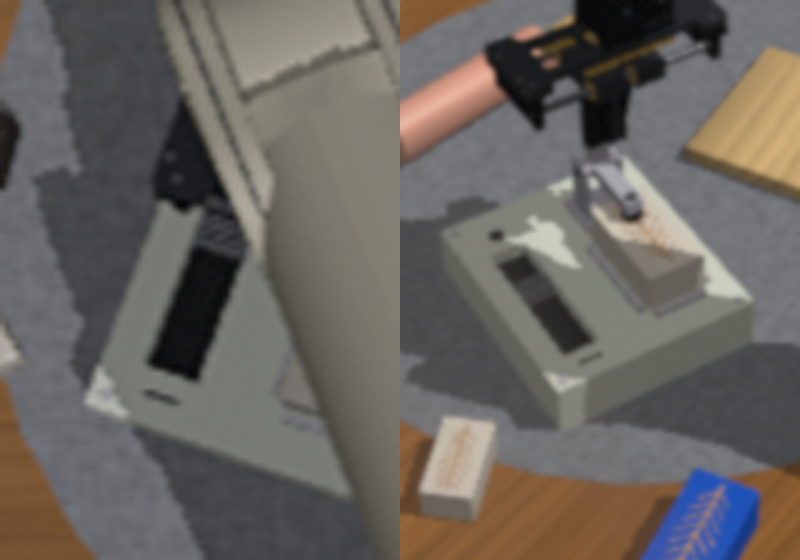

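The closed fingers are just in front of the handle. I push it over along its arc.

Emit:
drive_tool(moves="-0.0012 -0.0033 0 0 1;0.0075 -0.0028 0 0 1;0.0075 -0.0028 0 0 1;0.0075 -0.0028 0 0 1;0.0075 -0.0028 -0.001 0 1;0.0075 -0.0028 -0.001 0 1;0.0075 -0.0028 -0.002 0 1")

```text
time: 9.5
ee_pos: [0.5394, 0.0859, 0.1707]
eef_rot: [0.124, 0.696, -0.124, 0.696]
ft_force: [-1.0, 0.9, -0.4]
width: 0.0006
```

Emit:
drive_tool(moves="0.0066 -0.0025 -0.0045 0 1;0.0066 -0.0025 -0.0045 0 1;0.0056 -0.0021 -0.0065 0 1;0.0056 -0.0021 -0.0065 0 1")

```text
time: 10.0
ee_pos: [0.5638, 0.0766, 0.1485]
eef_rot: [0.124, 0.696, -0.124, 0.696]
ft_force: [-0.7, -0.3, -0.2]
width: 0.0002
```

Emit:
drive_tool(moves="0.0028 -0.001 -0.0055 0 1;0.0028 -0.001 -0.0055 0 1;0.0014 -0.0005 -0.006 0 1;0.0014 -0.0005 -0.006 0 1;0 0 0 0 1;0 0 0 0 1")

```text
time: 10.75
ee_pos: [0.5719, 0.0739, 0.1262]
eef_rot: [0.124, 0.696, -0.124, 0.696]
ft_force: [-0.3, -0.4, 0.6]
width: 0.0004
```

```bash
python3 snap.py s5
```

```text
10.75 [0.5719 0.0739 0.1262] jaw 69.75 [-0.3 -0.4  0.6] 0.0004301459809538556 [ 0.2   0.35 -0.5   1.7   0.18  1.13  0.87]
top crop origin 205 189 5
side crop origin 234 217 3
```

View pics/s5.png

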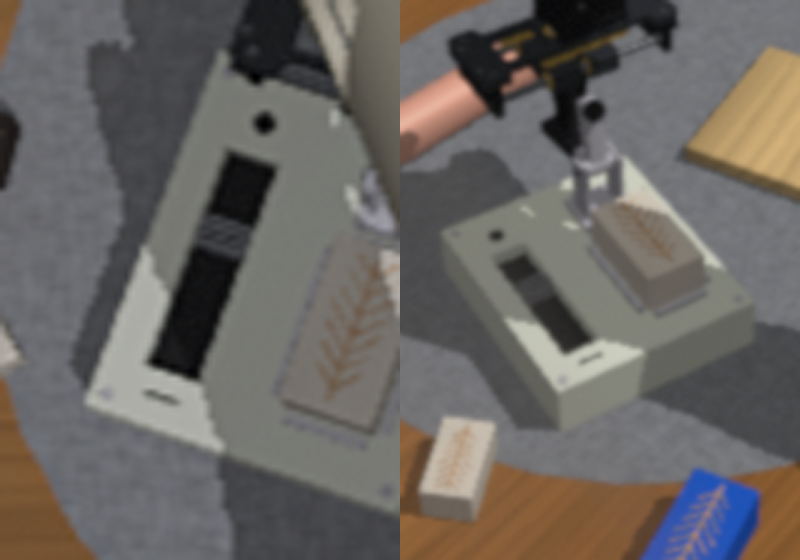

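The arm is upright and the handle is over. I lift away and look at the mould unobstructed.

Emit:
drive_tool(moves="0 0 0.04 0 1;0 0 0.06 0 1;0 0 0.03 0 1;-0.05 -0.02 0 0 0;-0.05 -0.02 0 0 0;-0.05 -0.02 0 0 0;-0.05 -0.02 0 0 0;0 -0.03 0 0 0;0 0 0 0 0")

```text
time: 11.98
ee_pos: [0.3715, -0.0378, 0.2566]
eef_rot: [0.125, 0.695, -0.126, 0.696]
ft_force: [0.4, 0.1, 0.5]
width: 0.0526
```

```bash
sed -i 's/top=(245,245,5)/top=(275,245,5)/' snap.py; python3 snap.py s6
```

```text
11.975 [ 0.3715 -0.0378  0.2566] jaw 69.56 [0.4 0.1 0.5] 0.052622411205470364 [ 0.43 -0.24 -0.38  2.   -0.09  1.37  1.29]
top crop origin 235 189 5
side crop origin 234 217 3
```

View pics/s6.png

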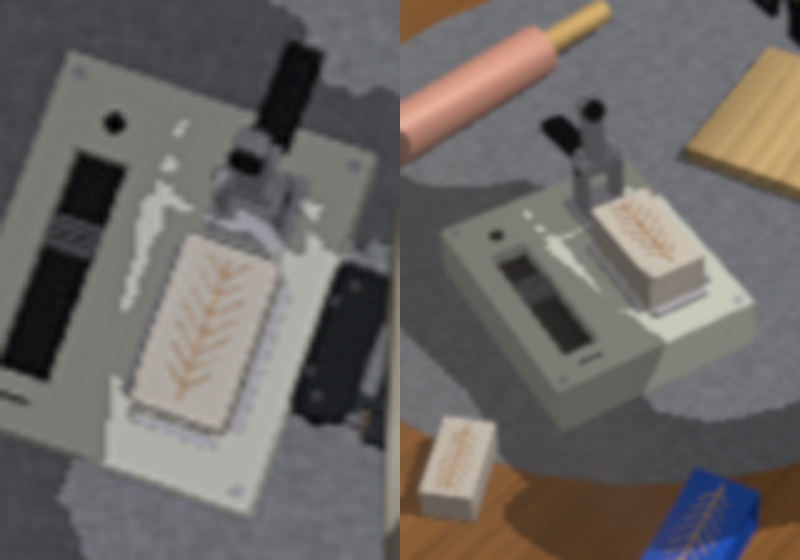

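Clamp open, and the switch still at its off end. The mould's top corners are clear in the top crop, at about (190,235), (284,262), (222,432) and (132,398).

```bash
python3 - <<'E'
from h import *
T=dict(np.load("pics/top_s6.npz"));S=dict(np.load("pics/side_s6.npz"))
t=lambda p:((p[0]+.5)/5-.5+235,(p[1]+.5)/5-.5+189)
s=lambda p:((p[0]-400+.5)/3-.5+234,(p[1]+.5)/3-.5+217)
L=np.array([(50,28),(50,-28),(-50,-28),(-50,28)])/1e3
for n,c,f,P in(("top",T,t,[(190,235),(282,262),(222,432),(132,402)]),("side",S,s,[(593,208),(641,191),(703,260),(652,281)])):
    th,o,_,res=fit(L,[ray(c,f(p),.09) for p in P]);print(n,np.degrees(th),o,(res*1e3).round(1).tolist())
E
```

```text
top -19.81175697345461 [0.44554801 0.11955894] [[-1.0, -0.8], [1.1, 0.4], [0.3, 1.7], [-0.5, -1.2]]
side -21.675880795297424 [0.44263412 0.12507642] [[0.7, -4.8], [1.5, 5.1], [-0.3, 3.3], [-1.9, -3.6]]
```

Emit:
drive_tool(moves="0.02 0.04 0 0 0;0.02 0.04 0 0 0;0.02 0.04 0 0 0;0.0135 0.039 0 0 0;0 0 -0.05 0 0;0 0 -0.05 0 0;0 0 0 0 0;0 0 0 0 0")

```text
time: 13.08
ee_pos: [0.4462, 0.1237, 0.1579]
eef_rot: [0.125, 0.696, -0.124, 0.697]
ft_force: [0.3, -0.9, 1.3]
width: 0.0869
```

```bash
python3 snap.py s7
```

```text
13.075 [0.4462 0.1237 0.1579] jaw 69.79 [ 0.3 -0.9  1.3] 0.08688872180893563 [ 0.27  0.08 -0.65  1.94  0.05  1.14  0.81]
top crop origin 235 189 5
side crop origin 234 217 3
```

View pics/s7.png

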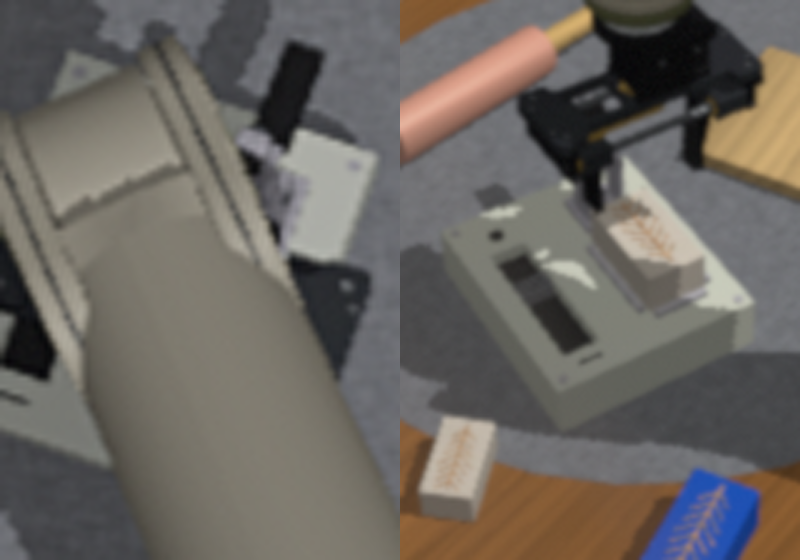

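The fingers straddle the mould. I correct 3 mm and descend in steps.

Emit:
drive_tool(moves="-0.001 -0.0027 0 0 0;0 0 -0.025 0 0;0 0 -0.025 0 0;0 0 -0.02 0 0;0 0 0 0 0")

```text
time: 13.8
ee_pos: [0.4438, 0.1197, 0.0857]
eef_rot: [0.124, 0.697, -0.125, 0.696]
ft_force: [-0.0, 0.2, 0.9]
width: 0.0873
```

Emit:
drive_tool(moves="0 0 -0.01 0 0;0 0 -0.005 0 0;0 0 0 0 0")

```text
time: 14.18
ee_pos: [0.4443, 0.12, 0.071]
eef_rot: [0.124, 0.696, -0.124, 0.696]
ft_force: [-0.1, -0.3, 0.3]
width: 0.0873
```

Emit:
drive_tool(moves="0 0 0 0 1;0 0 0 0 1;0 0 0 0 1;0 0 0 0 1;0 0 0 0 1;0 0 0 0 1", newtons=30)

```text
time: 14.92
ee_pos: [0.4446, 0.1205, 0.0712]
eef_rot: [0.125, 0.696, -0.124, 0.696]
ft_force: [1.7, 3.1, -1.0]
width: 0.056
```

Gripped at 56.0 mm. I lift gently.

Emit:
drive_tool(moves="0 0 0.005 0 1;0 0 0.015 0 1;0 0 0.02 0 1;0 0 0.02 0 1;0 0 0.02 0 1;0 0 0.01 0 1;0 0 0 0 1;0 0 0 0 1")

```text
time: 15.92
ee_pos: [0.4438, 0.1198, 0.1603]
eef_rot: [0.124, 0.696, -0.125, 0.696]
ft_force: [0.2, 0.3, -4.2]
width: 0.0558
```

```bash
python3 snap.py s8
```

```text
15.925 [0.4438 0.1198 0.1603] jaw 69.74 [ 0.2  0.3 -4.2] 0.055774714509076055 [ 0.27  0.07 -0.65  1.94  0.05  1.14  0.82]
top crop origin 235 189 5
side crop origin 234 217 3
```

View pics/s8.png

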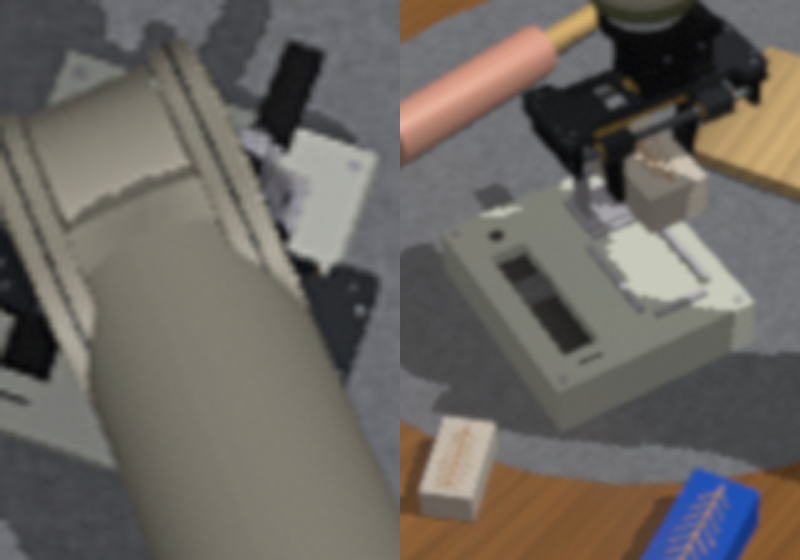

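It is held level at about 0.43 kg. I carry it over to the board.

Emit:
drive_tool(moves="-0.01 -0.01 0.005 0 1;-0.01 -0.02 0.005 0 1;0 -0.03 0 0 1;0 -0.03 0 0 1;0.005 -0.03 0 0 1;0.01 -0.03 0 0 1;0.01 -0.03 0 0 1;0.01 -0.03 0 0 1;0.004 -0.03 0 0 1;0 -0.02 0 0 1;0 -0.012 0 0 1;0 0 0 0 1;0 0 0 0 1")

```text
time: 17.65
ee_pos: [0.4634, -0.1509, 0.1709]
eef_rot: [0.124, 0.696, -0.124, 0.696]
ft_force: [0.1, 0.4, -4.0]
width: 0.0556
```

```bash
sed -i 's/side=(300,310,3)/side=(360,270,3)/;s/top=(275,245,5)/top=(370,250,4)/' snap.py; python3 snap.py s9
```

```text
17.65 [ 0.4634 -0.1509  0.1709] jaw 69.81 [ 0.1  0.4 -4. ] 0.05564825384876621 [ 0.57  0.1  -0.36  1.88  0.04  1.17  1.41]
top crop origin 320 180 4
side crop origin 294 177 3
```

View pics/s9.png

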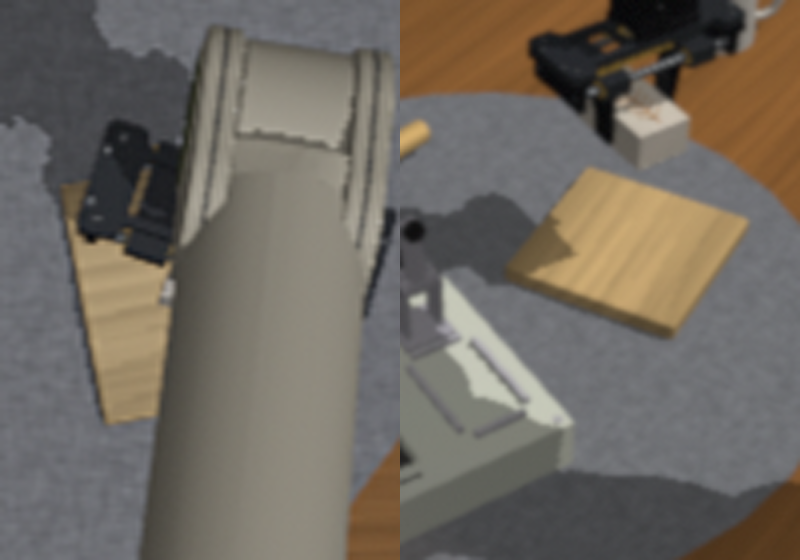

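It is over the board and held level. I lower it to about 2 mm above contact, then go down by small steps watching the force.

Emit:
drive_tool(moves="0 0 -0.03 0 1;0 0 -0.03 0 1;0 0 -0.03 0 1;0 0 -0.025 0 1;0 0 -0.012 0 1;0 0 0 0 1;0 0 0 0 1")

```text
time: 18.62
ee_pos: [0.4641, -0.152, 0.0451]
eef_rot: [0.124, 0.696, -0.124, 0.697]
ft_force: [0.3, 1.3, -3.8]
width: 0.056
```

Emit:
drive_tool(moves="0 0 -0.002 0 1;0 0 -0.001 0 1;0 0 0 0 1")

```text
time: 19.0
ee_pos: [0.4633, -0.152, 0.0411]
eef_rot: [0.124, 0.696, -0.124, 0.696]
ft_force: [-0.4, 0.2, -5.3]
width: 0.0557
```

Emit:
drive_tool(moves="0 0 -0.001 0 1;0 0 0 0 1")

```text
time: 19.25
ee_pos: [0.4633, -0.1519, 0.04]
eef_rot: [0.124, 0.696, -0.124, 0.696]
ft_force: [-0.2, 0.3, -4.3]
width: 0.0558
```

Emit:
drive_tool(moves="0 0 -0.001 0 1;0 0 0 0 1")

```text
time: 19.5
ee_pos: [0.4634, -0.152, 0.0392]
eef_rot: [0.124, 0.696, -0.124, 0.696]
ft_force: [-1.5, 0.5, -2.3]
width: 0.0559
```

Emit:
drive_tool(moves="0 0 -0.001 0 1;0 0 0 0 1")

```text
time: 19.75
ee_pos: [0.4634, -0.152, 0.0391]
eef_rot: [0.124, 0.696, -0.124, 0.696]
ft_force: [-6.5, 1.9, 13.9]
width: 0.0558
```

The mould touches the board. I release it and rise slowly.

Emit:
drive_tool(moves="0 0 0 0 0.3;0 0 0 0 0.1;0 0 0 0 0;0 0 0 0 0;0 0 0 0 0;0 0 0.01 0 0;0 0 0.03 0 0;0 0 0.05 0 0;0 0 0.05 0 0;0 0 0.04 0 0;-0.02 -0.05 0 0 0;-0.02 -0.05 0 0 0;-0.02 -0.05 0 0 0;-0.02 -0.05 0 0 0;0 -0.05 0 0 0;0 0 0 0 0;0 0 0 0 0")

```text
time: 21.88
ee_pos: [0.3836, -0.4013, 0.2183]
eef_rot: [0.124, 0.696, -0.124, 0.696]
ft_force: [0.7, 0.0, 0.6]
width: 0.087
```

```bash
sed -i 's/top=(370,250,4)/top=(310,230,2)/;s/side=(360,270,3)/side=(300,280,2)/' snap.py; python3 snap.py s10
```

```text
21.875 [ 0.3836 -0.4013  0.2183] jaw 69.77 [0.7 0.  0.6] 0.0869722982522559 [ 0.84  0.19 -0.13  1.67  0.03  1.28  1.92]
top crop origin 210 90 2
side crop origin 200 140 2
```

View pics/s10.png

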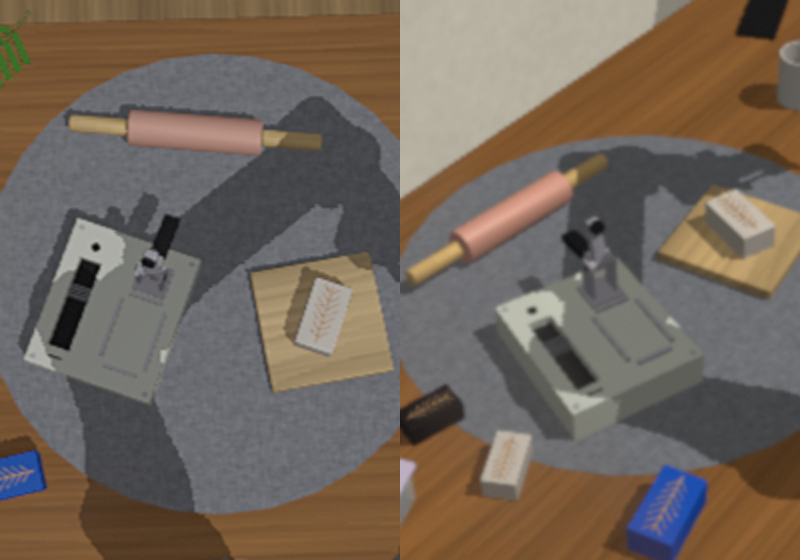

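The mould lies flat, leaf up, at about (371,248) in the top view. The clamp is open and the switch is off. One numeric check, then I hand in.

```bash
python3 - <<'E'
from h import *
from bench import ticket
T=dict(np.load("pics/top_s10.npz"))
p=lambda a:((a[0]+.5)/2-.5+210,(a[1]+.5)/2-.5+90)
m=np.mean([ray(T,p(a),.058) for a in[(318,276),(351,285),(331,355),(296,345)]],0)
b=np.mean([ray(T,p(a),.018) for a in[(249,270),(368,253),(393,369),(272,391)]],0)
sw=ray(T,p((79,292)),.05);th=np.radians(-20.6);d=sw-np.array([.4825,.15])
print(m,b,np.linalg.norm(m-b),"switch x",d@[np.cos(th),np.sin(th)])
print(ticket.close_job())
E
```

```text
[ 0.46499554 -0.15231845] [ 0.46396308 -0.15067209] 0.0019433138613564294 switch x 0.008637487557076667
the job is handed in; nothing more can be done
None
```

The job is done and handed in, at about 22 s on the robot's clock (limit 64 s); handing in reports no verdict.

- **Switch:** I pushed it to the dot end until the stop was felt. The last image puts its centre at base x +8.6 mm, against +8 mm at the off stop.
- **Clamp:** I swung the handle over with the clamp still shut until then. In the last pictures it stays open, arm up and handle down.
- **Mould:** I gripped it at 56 mm, lifted it out level, lowered it to contact on the board and released it. In the last pictures it lies flat, leaf up, about 2 mm from the board's centre.
- **Surroundings:** The rolling pin looks undisturbed and the arm never went near the tub or mug. I checked this by eye only and did not measure it.

**Checks that disagreed:** Pushing on the switch stop briefly reached about 58 N at the wrist. The side-view switch estimate read about 6 mm short of the top view, but that view was coarser on the slot ends and dot as well. I trusted the top view and the stop.

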